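# Swap the tin for the filter cube and shut the filter drawer

## Task

The tall screw tin does not belong in the open filter drawer and is too tall for it to shut: first take it out and stand it upright on the round cork mat. Then set the filter cube that is on the desk upright in the drawer compartment the tin came from, leaving the other cube in its own compartment. Finally push the drawer home, gently and without slamming, until it seats at its catch, and let go.

Things in the scene. Friction and masses are not known exactly. Their poses are not given: they have to be found in the camera images.
- filter_box: low grey box with one drawer, 130 deep x 210 wide x 68 mm high, fixed; not the tall three-drawer unit by the wall. Origin: centre of its underside; x points from the drawer side to the back (drawer opens along -x, is pushed home along +x), y along its width, z up. Only things that reach less than 62 mm above the desk go in under its roof
- filter_drawer (a joint): how far the filter box's drawer is open, m: 0 = home at its stop, 0.11 = fully open; starts at 0.09 to 0.105. It slides with about 1 N friction plus damping (30 N per m/s). A sprung roller catch resists with 5 to 8 N (more if hit fast) from 17 to 7 mm before home and from 5 mm pulls the drawer home. A drawer left 3 mm or more open is not seated
- handle (a point): middle of the drawer's horizontal 90 mm steel bar (8 mm thick) handle, 42 mm above the desk, 22 mm in front of the drawer's front; the bar is along the box's y. The bar may be pushed on with shut fingers. Same axes as filter_box
- drawer_front (a point): centre of the outer face of the drawer's front panel (206 wide, 12 thick, from 6 to 62 mm above the desk). The panel's inner face is 12 mm behind it. Same axes as filter_box
- bay_left (a point): point on the floor (10 mm above the desk) of the drawer compartment on the box's +y side, 45 mm behind the front panel's inner face, midway across. The compartment is 90 mm wide; its side walls and divider are 3 mm thick and reach 24 mm above the desk. At the start, at least 90 mm behind the panel is clear of the box. Axes as filter_box; moves with the drawer
- bay_right (a point): the same for the compartment on the box's -y side
- tin: white-grey round screw tin with a black lid, 62 mm tall, body 43 mm and lid 46 mm in diameter (lid: top 14 mm), about 70 g; stands upright in one of the two compartments. Origin: centre of its underside, z up
- cube: black filter cube that stands on the desk, 38 x 38 x 37 mm high, with a round window in a side, about 110 g. Origin: centre of its underside, z up, sides along its x and y
- cube_stored: a like filter cube that stands in the other compartment and stays there
- cork_mat: round cork mat, 100 mm in diameter, 8 mm thick, fixed on the desk. Origin: centre of its underside
- parafilm: pale roll of film, 59 mm in diameter, 26 mm high, loose bystander; origin under its centre
- amber_bottle: small bottle with a black cap, 27 mm in diameter, 67 mm tall, loose bystander; origin under its centre
- drawer_unit: the tall grey three-drawer unit on the desk by the wall, 271 x 276 x 278 mm, fixed, top drawer half open at about 180 to 250 mm height; plays no part, only an obstacle between the robot's start pose and the work, with a wall shelf above the start pose: back the gripper out towards the robot and keep it clear. Origin: centre of its underside

How it is judged (in metres and radians):
On the way, in this order (a step that is already met when the one before it is completed fails the run):
1. the tin stands upright on the cork mat, let go (horizontal distance between tin and cork_mat below 0.03 m and height (world z) of tin between 0.004 and 0.012 m and angle between tin's own z axis and vertical below 0.1 rad and linear speed of tin below 0.02 m/s and contact force between tin and the fingers below 0.05 N), for 0.2 s.
2. the cube stands upright in the compartment the tin came from, let go (((x of cube in the frame of bay_left between -0.034 and 0.058 m and y of cube in the frame of bay_left between -0.034 and 0.034 m and z of cube in the frame of bay_left between -0.005 and 0.006 m and angle between each of cube, cube_stored's own z axis and vertical below 0.1 rad and x of cube_stored in the frame of bay_right between -0.034 and 0.058 m and y of cube_stored in the frame of bay_right between -0.034 and 0.034 m and z of cube_stored in the frame of bay_right between -0.005 and 0.006 m) or (x of cube in the frame of bay_right between -0.034 and 0.058 m and y of cube in the frame of bay_right between -0.034 and 0.034 m and z of cube in the frame of bay_right between -0.005 and 0.006 m and angle between each of cube, cube_stored's own z axis and vertical below 0.1 rad and x of cube_stored in the frame of bay_left between -0.034 and 0.058 m and y of cube_stored in the frame of bay_left between -0.034 and 0.034 m and z of cube_stored in the frame of bay_left between -0.005 and 0.006 m)) and linear speed of cube below 0.02 m/s and contact force between cube and the fingers below 0.05 N), for 0.2 s.
3. the drawer is home at its catch (value of joint filter_drawer below 0.003 m), for 0.2 s.
At the end, for the whole second after the job is handed in: The tin stands upright at rest on the cork mat (its centre within 30 mm of the mat's), each filter cube stands upright on the drawer floor in a compartment of its own (the new one where the tin was), and the drawer is seated, less than 3 mm from home (all of step 1 and ((x of cube in the frame of bay_left between -0.034 and 0.058 m and y of cube in the frame of bay_left between -0.034 and 0.034 m and z of cube in the frame of bay_left between -0.005 and 0.006 m and angle between each of cube, cube_stored's own z axis and vertical below 0.1 rad and x of cube_stored in the frame of bay_right between -0.034 and 0.058 m and y of cube_stored in the frame of bay_right between -0.034 and 0.034 m and z of cube_stored in the frame of bay_right between -0.005 and 0.006 m) or (x of cube in the frame of bay_right between -0.034 and 0.058 m and y of cube in the frame of bay_right between -0.034 and 0.034 m and z of cube in the frame of bay_right between -0.005 and 0.006 m and angle between each of cube, cube_stored's own z axis and vertical below 0.1 rad and x of cube_stored in the frame of bay_left between -0.034 and 0.058 m and y of cube_stored in the frame of bay_left between -0.034 and 0.034 m and z of cube_stored in the frame of bay_left between -0.005 and 0.006 m)) and value of joint filter_drawer below 0.003 m and linear speed of cube below 0.02 m/s); the robot touches nothing.
It fails at once if the drawer is slammed (faster than 0.5 m/s inwards) (velocity of joint filter_drawer below -0.5 m/s).
It fails at once if a bystander (parafilm) is moved more than 30 mm (distance of parafilm from where it was at the start of the episode above 0.03 m).
It fails at once if a bystander (amber_bottle) is moved more than 30 mm (distance of amber_bottle from where it was at the start of the episode above 0.03 m).
It also fails if it takes over 61 s, if anything falls off the work surface, if the arm or the gripper's body presses on something with over 40 N, if the wrist force passes 120 N, or if a joint passes its speed limit or range.

## Robot

A 7-joint arm with a two-finger parallel gripper is mounted at the origin on the work surface; the furniture and walls round the work are solid. World frame = base frame: x ahead of the robot, y to its left, z up, the work surface at z = 0. Lengths are in mm, angles in rad, forces in N, time in s.
With the tool pointing down it reaches from about 400 to 875 mm from the base axis. Payload 4.4 kg.
Tool frame: the origin (TCP) lies midway between the tips of the shut fingers; the grasp point (between the pads) lies 19 mm behind it (ctrl.grip_point_offset is the distance from the TCP to the grasp point, in mm); z points along the fingers, y is the line along which they close (so a half turn about z gives the same grasp; the last joint's range is limited). The gripper opens to 85 mm and grips with 20 to 120 N. Pads are 22 mm wide; open, the fingers measure 114 mm over their backs; the gripper's body (76 mm by 85 mm) begins 54 mm behind the grasp point. The pads swing forward as they close: fully open they stand 13 mm farther back than shut.
Start: joints at [1.147, 0.628, 0.038, 1.517, -0.027, 0.996, -0.02], TCP at [227.667, -608.839, 231.313] pointing down, gripper open.
Joint ranges: [-3.06, 3.06], [-0.37, 2.12], [-1.25, 1.32], [0.18, 2.47], [-1.1, 4.24], [0.23, 1.98], [-2.94, 2.94]. Speed limits (rad/s): [2.57, 2.57, 3.14, 3.14, 3.14, 3.14, 3.14].

## Interface

Orientations are given as [roll, pitch, yaw] about the fixed x, y, z axes, in that order (R = Rz(yaw) Ry(pitch) Rx(roll)).
In Python, from cell import ctrl, optics, order gives the robot as it stands (ctrl), with the cameras (optics) and the job (order).
- The arm moves only by the tool jog_arm, called as name(argument=value, ...) on one line, values as JSON. Schema: {"type":"object","properties":{"motion":{"type":"array","items":{"type":"object","properties":{"trans":{"type":"array","items":{"type":"number"},"minItems":3,"maxItems":3},"turn_vec":{"type":"array","items":{"type":"number"},"minItems":3,"maxItems":3},"finger_gap":{"type":"number"}},"additionalProperties":false,"required":["finger_gap"]},"minItems":1,"maxItems":12},"only":{"type":"string"},"quiet":{"type":"boolean"},"lines":{"type":"string"}},"required":["motion"],"additionalProperties":false}. motion is a list of rows, 1 to 12 of them, each an object with the fields trans (a list: dx, dy, dz in shares of the most that a row can go, 1 being 50 mm), turn_vec (a list: a rotation vector rx, ry, rz in parts of the range, where 1.0 means 4 rad), finger_gap (the finger opening in mm); a field left out counts as zero (the opening has to be given); each row shifts and turns the commanded pose from where the row before left it, along the tool's axes as they then stand; what a row does not reach is not made up. A row lasts 1/10 s, in which the tool goes at most 50 mm and 0.15 rad, less where a joint would pass 70% of its speed; a pose out of reach is approached as far as the arm can. The fingers move at their own pace and stop on an object; the grip force is fixed at half the most. Time passes only in rows, so rows that do not move let the fingers close. The tool returns the time, the measured TCP pose, the force, the opening and the grip force at its end. only (a regular expression) keeps the lines of the reply that match it, lines (a string "A,B") keeps lines A to B, and quiet returns only ok. No shift or turn number may pass 1 either way. Input that does not fit is refused with a message, and nothing moves.
- ctrl.read_state(): the state, without advancing time (a new reading comes with each control period).
- optics.get_image(name): name is "side" or "top"; returns the picture (384x512x3 uint8, blue, green, red); there is no depth.
- optics.calibration(name): a dict with "fx", "fy", "cx", "cy" (pixels), "k1" (the pictures are not rectified: a ray, as slopes to the right and down, at radius r is drawn at 1 + k1 r^2 times it, then the intrinsics apply), "rvec" (rotation vector, rad) and "tvec" (3), from world to camera coordinates, as OpenCV has them. Camera axes: x right, y down, z forward; pixel columns grow to the right and rows downward; lengths in mm; the calibration is good to about 2 mm. A picture is of the moment at which its call begins. calibration takes no time and is no camera call.
- order.finish_job(): hands the job in; it is judged then, once.
The state is a dict: "clock": time; "qpos": joint angles; "qd": joint speeds; "tau": joint torques, N m; "eef_pos": TCP position; "tool_rot": TCP orientation; "force": force on the tool from outside, world axes, zero at the start; "torque": the same for the moment, N m; "width": finger opening in mm; "gripper_force": force on a finger pad.
Only numpy, scipy, OpenCV 4.12 (cv2) and the standard library are available. Lean on these libraries where they do the work, as an engineer would, in place of code of your own. Each camera call takes 0.05 s, during which the arm holds its last target. There are 200 camera calls.

## Working session

There is one attempt and no reset: what is moved stays moved. The work goes in short steps, Python scripts to look and compute and a tool call to move; the robot and the scene stay as the last step left them, time stands still between calls to the robot, and variables do not carry over. Pictures are saved under pics/ and viewed, at most 10 in all, crops included, and the job is handed in when it is done.

```bash
ls; mkdir -p pics
```

Run:
```python
from cell import ctrl, optics, order
import cv2
for n in("top","side"):
    cv2.imwrite(f"pics/{n}0.png",optics.get_image(n)); print(n,optics.calibration(n))
print(ctrl.read_state(), ctrl.grip_point_offset)
```

```text
cell.py
pics
top {'fx': 431.04014220528813, 'fy': 431.04014220528813, 'cx': 258.5699553634696, 'cy': 190.1704030730026, 'k1': -0.07410028319467621, 'rvec': array([ 2.13949013, -2.104881  ,  0.19185241]), 'tvec': array([  43.80929222,  516.66198271, 1143.84690961])}
side {'fx': 366.23933035297784, 'fy': 366.23933035297784, 'cx': 253.59929718183616, 'cy': 190.04657207462142, 'k1': -0.11616936363094017, 'rvec': array([ 2.10374678, -0.07738931,  0.06288403]), 'tvec': array([-503.67843208,  104.79037242,  953.52394452])}
{'clock': 0.1, 'qpos': array([ 1.14721925,  0.62928006,  0.03844602,  1.51824659, -0.02704158,
        0.99630818, -0.02000403]), 'qd': array([-0.00055097, -0.00294814,  0.00113431, -0.00255401,  0.00047778,
        0.0008934 , -0.00024369]), 'tau': array([ 2.85827919e-03, -5.64526892e+01,  1.23022377e+00, -1.93972474e+01,
        1.12408717e-02,  5.39772431e-03,  2.69883844e-05]), 'eef_pos': array([ 227.47095572, -608.3063444 ,  230.47078292]), 'tool_rot': array([-3.13986787e+00, -1.56704119e-05,  3.57749879e-01]), 'force': array([-0.42247353, -1.06207284, -0.02309622]), 'torque': array([-0.02647039,  0.04782233, -0.05604503]), 'gripper_force': 0.0, 'width': 85.40011087905704} 18.700000000000003
```

View pics/top0.png

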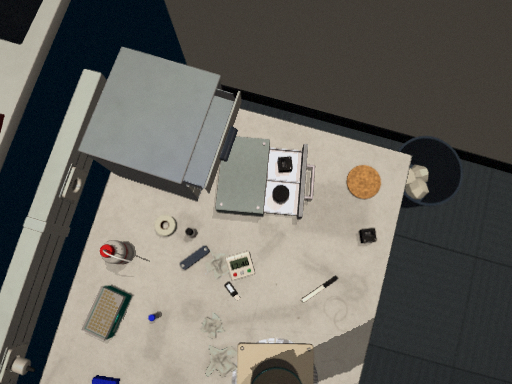

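View pics/side0.png

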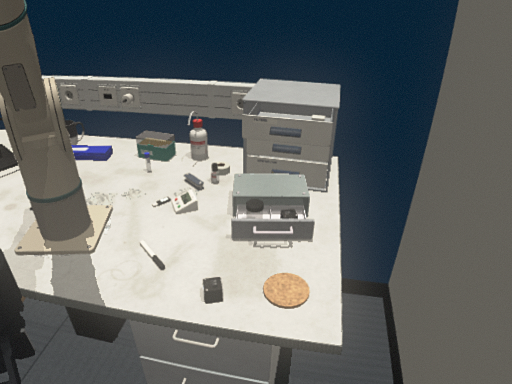

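The top view shows the tin's black lid at about (281,195), the stored cube at (285,164), the filter box at (243,176), the cork mat at (364,182) and the desk cube at (368,236). The handle is at (310,182), the bottle at (191,232) and the parafilm at (165,226). In the side view the tin lid is at (255,206), the cube at (213,290) and the mat at (286,290).

Create h.py:
```python
from cell import ctrl, optics, order
import cv2, numpy as np
from scipy.spatial.transform import Rotation as Ro
C={n:optics.calibration(n) for n in("top","side")}
def cam(n):
    c=C[n]; R=cv2.Rodrigues(c["rvec"])[0]; K=np.array([[c["fx"],0,c["cx"]],[0,c["fy"],c["cy"]],[0,0,1]])
    return R,np.asarray(c["tvec"],float),K,np.array([c["k1"],0,0,0,0.])
def proj(n,P):
    R,t,K,d=cam(n); return cv2.projectPoints(np.array(P,float).reshape(-1,1,3),C[n]["rvec"],t,K,d)[0].reshape(-1,2)
def ray(n,uv):
    R,t,K,d=cam(n); p=cv2.undistortPoints(np.array(uv,float).reshape(-1,1,2),K,d).reshape(-1,2)
    v=np.c_[p,np.ones(len(p))]@R; return -R.T@t, v/np.linalg.norm(v,axis=1)[:,None]
def plane(n,uv,z):
    o,v=ray(n,uv); return o+v*((z-o[2])/v[:,2])[:,None]
def tri(ut,us):
    o1,v1=ray("top",ut);o2,v2=ray("side",us);a,b=v1[0],v2[0]
    s=np.linalg.lstsq(np.c_[a,-b],o2-o1,rcond=None)[0];p,q=o1+a*s[0],o2+b*s[1]
    return (p+q)/2,np.linalg.norm(p-q)
def tool(dst):  # world delta -> tool axes
    s=ctrl.read_state(); return Ro.from_euler("xyz",s["tool_rot"]).inv().apply(np.array(dst)-s["eef_pos"])
```

Run:
```python
from h import *
np.set_printoptions(precision=1,suppress=True)
for n in C: R,t,K,d=cam(n); print(n,-R.T@t, proj(n,[[0,0,0],[300,0,0],[0,300,0],[227,-608,231],[227,-608,0],[0,0,300]]).tolist())
print("tin",tri((281,195),(255,206)),"cube",tri((368,236),(213,290)),"mat",tri((364,182),(286,290)))
def blobs(n,m,lo=60,hi=3000):
    k,l,s,c=cv2.connectedComponentsWithStats(m.astype(np.uint8))
    for i in range(1,k):
        if lo<s[i,4]<hi: print(n,c[i],s[i])
for n in C:
    im=cv2.imread(f"pics/{n}0.png");v=im.max(2)
    r=(slice(140,260),slice(210,400)) if n=="top" else (slice(180,310),slice(190,320))
    m=np.zeros_like(v);m[r]=v[r]<60;print("dark");blobs(n,m)
    b,g,rr=[im[...,i].astype(int) for i in range(3)]
    m=np.zeros_like(v);m[r]=((rr-b)[r]>50);print("cork");blobs(n,m)
a=cv2.resize(cv2.imread("pics/top0.png")[130:250,205:385],None,fx=4.4,fy=4.4,interpolation=cv2.INTER_CUBIC)
cv2.imwrite("pics/topc.png",a)
a=cv2.resize(cv2.imread("pics/side0.png")[170:310,195:320],None,fx=4.2,fy=4.2,interpolation=cv2.INTER_CUBIC)
cv2.imwrite("pics/sidec.png",a)
```

```text
top [ 296.6   44.8 1219.5] [[274.82739969329145, 381.90149472743497], [276.0634652176718, 269.70170447355406], [163.98542822608513, 379.2096070207825], [542.2317682596583, 303.08081237945294], [491.0320564489724, 297.671632995693], [279.8377670291656, 419.2847997466082]]
side [ 432.  -805.2  582.1] [[66.6834940462995, 228.9344326120218], [177.30732237564445, 225.77723295382327], [97.4414573316619, 175.95986584813573], [29.963691042973267, 396.856973655913], [91.00117757033624, 480.0899259923623], [36.42117998624232, 123.34767578616784]]
tin (array([504.3,  -9.2,  60.8]), np.float64(6.417686380928584)) cube (array([ 397.8, -255.7,   16.3]), np.float64(3.064369383552657)) mat (array([ 554. , -252.3,    2. ]), np.float64(1.2029324236430774))
dark
top [226.3 149.9] [219 140  15  21 146]
top [385.4 143.4] [360 140  40  11 243]
top [284.7 164.3] [278 157  14  15 181]
top [280.3 193.6] [273 185  16  18 222]
top [240.  212.5] [217 210  46   6 101]
top [395.8 243.3] [389 214  11  46 272]
top [367.2 235.2] [359 229  17  14 182]
cork
top [363.5 181.4] [347 165  34  34 915]
dark
cork
side [286.  289.3] [ 263  273   47   34 1240]
```

View pics/topc.png

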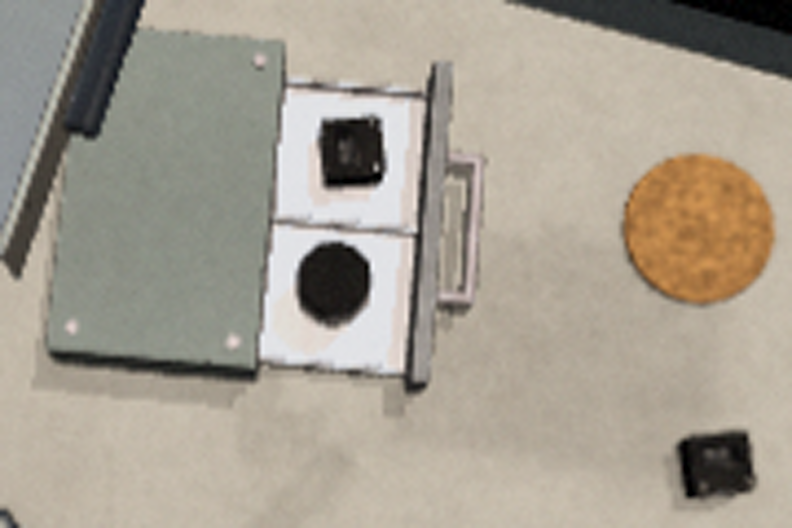

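View pics/sidec.png

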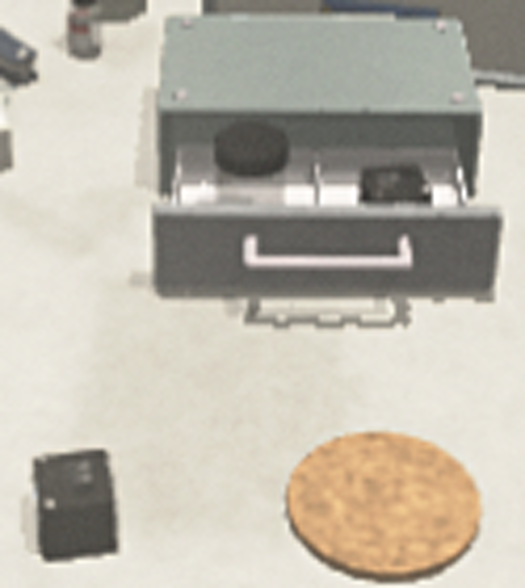

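The zoomed top crop shows the roof's front edge from (285,40) to (258,378), the panel's outer top edge from (452,65) to (428,388) and the bar from (482,155) to (470,305). The side crop shows the same panel and bar, plus the cube's top corners and the lid ellipse. I'll triangulate these points next.

Run:
```python
from h import *
np.set_printoptions(precision=1,suppress=True)
T=lambda x,y:(205+(x-2)/4.4,130+(y-2)/4.4)
S=lambda x,y:(195+(x-2)/4.2,170+(y-2)/4.2)
def tr(name,a,b): print(name,*tri(T(*a),S(*b)))
tr("lid",(336,277),(253,143))
tr("roofFR(-x? top)",(285,40),(480,112)); tr("roofFL",(258,370),(160,110))
tr("panel top R",(452,65),(500,214)); tr("panel top L",(428,385),(153,212))
tr("barR",(482,158),(407,262)); tr("barL",(470,303),(247,262))
tr("mat",(699,228),(384,500))
for a,z in(((285,40),68),((258,370),68),((452,65),62),((428,385),62),((482,158),44),((470,303),44)): print(plane("top",T(*a),z))
# cube & lid hulls
for n,r in(("top",(slice(222,248),slice(352,384))),("side",(slice(270,308),slice(198,228))),("top",(slice(180,207),slice(268,292))),("side",(slice(195,215),slice(242,268)))):
    im=cv2.imread(f"pics/{n}0.png")[r].max(2); im=cv2.resize(im,None,fx=8,fy=8,interpolation=cv2.INTER_CUBIC)
    m=(im<95).astype(np.uint8); cs=cv2.findContours(m,0,2)[0]; c=max(cs,key=cv2.contourArea)
    f=lambda p:np.c_[r[1].start+(p[:,0]-3.5)/8,r[0].start+(p[:,1]-3.5)/8]
    h=cv2.approxPolyDP(cv2.convexHull(c),5,True)[:,0]
    print(n,"ellipse",f(np.array([cv2.fitEllipse(c)[0]])),cv2.fitEllipse(c)[1:], "poly\n",f(h))
    if r[1].start in(352,): print(plane(n,f(h),37))
    if r[1].start==198: print("z0",plane(n,f(h),0),"z37",plane(n,f(h),37))
```

```text
lid [506.7  -8.6  68.5] 0.2104568170554778
roofFR(-x? top) [658.1  24.7  65.4] 2.355746904338041
roofFL [449.7  38.7  65.4] 2.401862568297158
panel top R [646.5 -81.9  60.2] 0.5503581369538155
panel top L [442.4 -66.1  59.7] 1.727095966874552
barR [ 589.3 -102.5   43.7] 0.9796676387378201
barL [496.3 -94.4  42. ] 0.3735875838225815
mat [ 554.8 -250.     4.2] 0.07881156202178981
[[658.5  24.6  68. ]]
[[448.1  38.6  68. ]]
[[645.6 -81.6  62. ]]
[[441.3 -66.   62. ]]
[[ 589.7 -102.4   44. ]]
[[495.8 -94.2  44. ]]
top ellipse [[367.2 235.2]] ((128.47125244140625, 150.99398803710938), 82.3004379272461) poly
 [[374.1 228.1]
 [375.8 237.8]
 [375.1 240.8]
 [370.9 242.2]
 [360.6 242.6]
 [358.4 232.2]
 [358.9 230.2]
 [361.8 228.7]]
[[ 416.7 -268.2   37. ]
 [ 389.8 -272.2   37. ]
 [ 381.6 -269.9   37. ]
 [ 377.7 -258.4   37. ]
 [ 376.3 -229.7   37. ]
 [ 404.7 -224.4   37. ]
 [ 410.3 -225.9   37. ]
 [ 414.5 -234.    37. ]]
side ellipse [[212.3 290.7]] ((157.6805877685547, 212.7549285888672), 176.74664306640625) poly
 [[218.8 277.1]
 [220.8 286.1]
 [221.7 300.6]
 [205.9 302.7]
 [204.2 298.8]
 [203.3 279.8]]
z0 [[ 411.  -200.9    0. ]
 [ 415.2 -228.9    0. ]
 [ 416.7 -270.8    0. ]
 [ 384.1 -274.8    0. ]
 [ 380.2 -263.8    0. ]
 [ 376.6 -207.5    0. ]] z37 [[ 412.3 -239.3   37. ]
 [ 416.3 -265.6   37. ]
 [ 417.7 -304.8   37. ]
 [ 387.2 -308.5   37. ]
 [ 383.5 -298.3   37. ]
 [ 380.1 -245.5   37. ]]
top ellipse [[280.2 193.8]] ((131.00894165039062, 147.1827392578125), 11.591499328613281) poly
 [[281.8 184.7]
 [285.1 186.1]
 [288.2 189.3]
 [288.4 194.4]
 [287.6 197.7]
 [284.2 201.8]
 [279.2 203.3]
 [273.2 199.4]
 [272.3 192.1]
 [273.1 189.2]
 [276.1 186.1]]
side ellipse [[254.1 203.6]] ((128.52027893066406, 193.1495819091797), 91.73321533203125) poly
 [[267.4 202.7]
 [261.1 210.4]
 [256.7 211.7]
 [251.1 211.6]
 [247.8 210.6]
 [246.1 208.4]
 [241.6 197.1]
 [267.4 196.8]]
```

The manual's scale: shifts go in shares of 50 mm and turns go in shares of 4 rad. Converting my numbers, -35 mm is -0.7, -0.14 rad / 4 = -0.035.

jog_arm(motion=[{"trans": [0,-0.7,0],"finger_gap": 85},{"trans": [0,-0.7,0],"finger_gap": 85},{"trans": [0,-0.7,0],"finger_gap": 85},{"turn_vec": [0,0,-0.035],"finger_gap": 80},{"turn_vec": [0,0,-0.035],"finger_gap": 80}])

```text
clock: 0.6
eef_pos: [190.5, -509.2, 231.3]
tool_rot: [-3.141, -0.0, 0.644]
force: [-0.4, -0.2, 0.3]
width: 80.2
gripper_force: 0.0
```

jog_arm(motion=[{"trans": [0.86,-0.34,0],"finger_gap": 80},{"trans": [0.86,-0.34,0],"finger_gap": 80},{"trans": [0.86,-0.34,0],"finger_gap": 80},{"trans": [0.86,-0.34,0],"finger_gap": 80},{"trans": [0.86,-0.34,0],"finger_gap": 80},{"trans": [0.86,-0.34,0],"finger_gap": 80},{"trans": [0.86,-0.34,0],"finger_gap": 80},{"trans": [0.86,-0.34,0],"finger_gap": 80},{"trans": [0.86,-0.34,0],"finger_gap": 75},{"trans": [0.86,-0.34,0],"finger_gap": 75},{"trans": [0.86,-0.34,0],"finger_gap": 75},{"trans": [0.86,-0.34,0],"finger_gap": 75}])

```text
clock: 1.8
eef_pos: [484.5, -37.6, 231.2]
tool_rot: [-3.142, 0.0, 0.638]
force: [1.5, -0.2, 0.4]
width: 74.8
gripper_force: 0.0
```

jog_arm(motion=[{"trans": [0,0,0.2],"turn_vec": [0,0,-0.0355],"finger_gap": 72},{"trans": [0,0,0.2],"turn_vec": [0,0,-0.0355],"finger_gap": 72},{"trans": [0,0,0.2],"turn_vec": [0,0,-0.0355],"finger_gap": 72},{"trans": [0,0,0.2],"turn_vec": [0,0,-0.0355],"finger_gap": 72},{"trans": [0,0,0.2],"turn_vec": [0,0,-0.0355],"finger_gap": 72},{"trans": [0,0,0.2],"turn_vec": [0,0,-0.0355],"finger_gap": 72},{"finger_gap": 72}])

```text
clock: 2.5
eef_pos: [482.8, -39.5, 170.0]
tool_rot: [-3.138, -0.0, 1.49]
force: [-0.2, -0.4, 0.0]
width: 72.5
gripper_force: 0.0
```

```bash
python3 -c "
from h import *
print(tool([505,-9,44]))"
```

```text
[ 32.09317587  20.05855007 125.99961838]
```

Converted, 30 mm is 0.6, 25 mm is 0.5.

jog_arm(motion=[{"trans": [0.32,0.2,0.1],"finger_gap": 72},{"trans": [0.32,0.2,0.1],"finger_gap": 72},{"trans": [0,0,0.6],"finger_gap": 72},{"trans": [0,0,0.6],"finger_gap": 72},{"trans": [0,0,0.5],"finger_gap": 72},{"trans": [0,0,0.4],"finger_gap": 72},{"trans": [0,0,0.26],"finger_gap": 72},{"finger_gap": 72}])

```text
clock: 3.3
eef_pos: [505.7, -9.1, 42.2]
tool_rot: [-3.139, 0.001, 1.488]
force: [-0.9, 0.3, 0.9]
width: 72.3
gripper_force: 0.0
```

jog_arm(motion=[{"finger_gap": 30},{"finger_gap": 30},{"finger_gap": 30},{"finger_gap": 30},{"finger_gap": 30},{"finger_gap": 30},{"finger_gap": 30}])

```text
clock: 4.0
eef_pos: [507.4, -9.1, 44.6]
tool_rot: [3.139, -0.0, 1.489]
force: [-0.3, -1.0, 7.8]
width: 44.5
gripper_force: 60.7
```

Converted, -40 mm is -0.8, -30 mm is -0.6.

jog_arm(motion=[{"trans": [0,0,-0.2],"finger_gap": 30},{"trans": [0,0,-0.4],"finger_gap": 30},{"trans": [0,0,-0.6],"finger_gap": 30},{"trans": [0,0,-0.8],"finger_gap": 30},{"finger_gap": 30}])

```text
clock: 4.5
eef_pos: [509.8, -8.8, 148.3]
tool_rot: [3.132, -0.001, 1.489]
force: [1.2, -0.5, 0.0]
width: 44.2
gripper_force: 61.2
```

Run:
```python
from h import *
for n in C: cv2.imwrite(f"pics/{n}1.png",optics.get_image(n))
a=cv2.resize(cv2.imread("pics/side1.png")[130:310,195:345],None,fx=3,fy=3)
b=cv2.resize(cv2.imread("pics/top1.png")[140:320,235:355],None,fx=3,fy=3)
cv2.imwrite("pics/c1.png",np.hstack([a,b[:540]]))
```

```text
(no output)
```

View pics/c1.png

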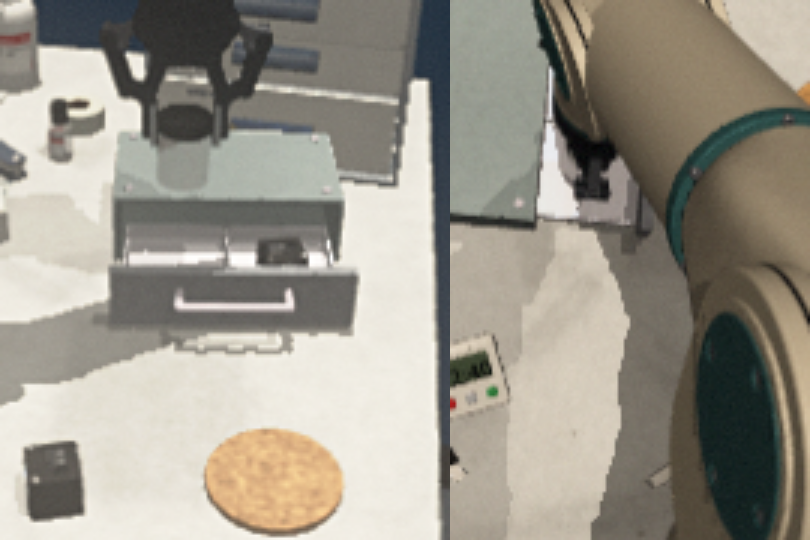

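The tin hangs upright between the fingers. In the side crop its lid is at about (185,118) and its underside at about (183,190).

Run:
```python
from h import *
for z in(105,112,118,124,166,174,180): print(z,[(p-[195,130])*3 for p in proj("side",[[508,-9-22*(z<130),z]])])
print(tool([554.8,-250.5,148]),tool([397,-253,148]))
```

```text
105 [array([183.65663746, 198.25578085])]
112 [array([183.80125783, 191.04319468])]
118 [array([183.92606236, 184.81557019])]
124 [array([184.05165093, 178.54572804])]
166 [array([182.5832085, 120.7982152])]
174 [array([182.74498303, 112.0964988 ])]
180 [array([182.86718979, 105.52012871])]
[-236.39057411   67.20692078   -3.14324281] [-251.75827975  -89.8623022    -3.5708107 ]
```

Converted, -39 mm is -0.78, 11.2 mm is 0.224.

jog_arm(motion=[{"trans": [-0.4,0.112,0],"finger_gap": 30},{"trans": [-0.78,0.224,0],"finger_gap": 30},{"trans": [-0.78,0.224,0],"finger_gap": 30},{"trans": [-0.78,0.224,0],"finger_gap": 30},{"trans": [-0.78,0.224,0],"finger_gap": 30},{"trans": [-0.78,0.224,0],"finger_gap": 30},{"trans": [-0.4,0.112,0.4],"finger_gap": 30},{"trans": [0,0,0.6],"finger_gap": 30},{"trans": [0,0,0.5],"finger_gap": 30},{"trans": [0,0,0.3],"finger_gap": 30},{"trans": [0,0,0.16],"finger_gap": 30},{"finger_gap": 30}])

```text
clock: 5.8
eef_pos: [554.0, -248.2, 44.4]
tool_rot: [-3.14, -0.0, 1.49]
force: [0.2, 0.2, -0.6]
width: 44.3
gripper_force: 61.5
```

Converted, 1.5 mm is 0.03, 1 mm is 0.02.

jog_arm(motion=[{"trans": [0,0,0.03],"finger_gap": 30},{"trans": [0,0,0.02],"finger_gap": 30},{"finger_gap": 30}])

```text
clock: 6.1
eef_pos: [554.9, -248.9, 43.5]
tool_rot: [3.141, 0.0, 1.49]
force: [0.2, 1.1, 0.0]
width: 44.0
gripper_force: 61.5
```

jog_arm(motion=[{"finger_gap": 46},{"finger_gap": 50},{"finger_gap": 55},{"finger_gap": 62},{"finger_gap": 70},{"trans": [0,0,-0.2],"finger_gap": 72},{"trans": [0,0,-0.6],"finger_gap": 72},{"trans": [0,0,-0.8],"finger_gap": 72},{"trans": [0,0,-0.8],"finger_gap": 72},{"finger_gap": 72}])

```text
clock: 7.1
eef_pos: [558.5, -249.7, 169.3]
tool_rot: [3.131, 0.003, 1.49]
force: [0.4, -0.2, 0.3]
width: 72.3
gripper_force: 0.0
```

Run:
```python
from h import *
cv2.imwrite("pics/side2.png",optics.get_image("side")); cv2.imwrite("pics/top2.png",optics.get_image("top"))
a=cv2.resize(cv2.imread("pics/side2.png")[150:320,180:345],None,fx=3,fy=3)
cv2.imwrite("pics/c2.png",a)
```

```text
(no output)
```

View pics/c2.png

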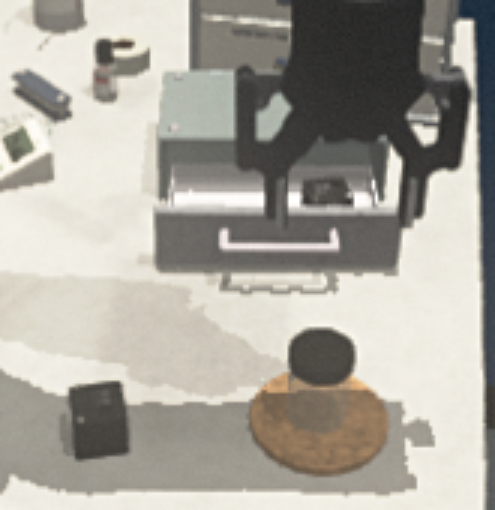

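The tin stands upright on the mat: its lid is at about (322,355) in the crop and the mat at about (318,420). Next is the desk cube.

Converted, -40 mm is -0.8, 30 mm is 0.6, -0.1 rad / 4 = -0.025.

jog_arm(motion=[{"trans": [0,-0.4,0],"finger_gap": 66},{"trans": [0,-0.8,0],"finger_gap": 66},{"trans": [0,-0.8,0],"finger_gap": 66},{"trans": [0,-0.8,0],"finger_gap": 66},{"trans": [0,-0.4,0],"finger_gap": 66},{"turn_vec": [0,0,-0.025],"finger_gap": 66},{"trans": [0,0,0.4],"turn_vec": [0,0,-0.025],"finger_gap": 66},{"trans": [0,0,0.6],"finger_gap": 66},{"trans": [0,0,0.6],"finger_gap": 66},{"finger_gap": 66}])

```text
clock: 8.2
eef_pos: [391.8, -234.3, 79.5]
tool_rot: [-3.134, -0.005, 1.69]
force: [-0.1, -0.2, -0.3]
width: 65.8
gripper_force: 0.0
```

Run:
```python
from h import *
print(tool([397,-253,3]))
im=optics.get_image("side"); cv2.imwrite("pics/side3.png",im)
cv2.imwrite("pics/c3.png",cv2.resize(im[220:320,170:290],None,fx=4,fy=4))
```

```text
[-19.54969123   3.46896855  76.40076358]
```

View pics/c3.png

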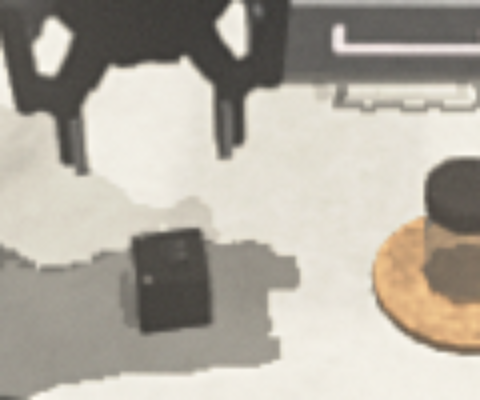

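The fingers straddle the cube's column, with tips at about (75,165) and (228,150) and the cube at (172,280). I can go down.

Converted, 25 mm is 0.5, -20 mm is -0.4.

jog_arm(motion=[{"trans": [-0.4,0.07,0.2],"finger_gap": 66},{"trans": [0,0,0.5],"finger_gap": 66},{"trans": [0,0,0.4],"finger_gap": 66},{"trans": [0,0,0.3],"finger_gap": 66},{"trans": [0,0,0.12],"finger_gap": 66},{"finger_gap": 66}])

```text
clock: 8.85
eef_pos: [401.0, -255.2, 7.1]
tool_rot: [-3.141, -0.0, 1.69]
force: [-1.0, -0.5, -0.1]
width: 66.3
gripper_force: 0.0
```

jog_arm(motion=[{"finger_gap": 20},{"finger_gap": 20},{"finger_gap": 20},{"finger_gap": 20},{"finger_gap": 20},{"finger_gap": 20},{"finger_gap": 20}])

```text
clock: 9.55
eef_pos: [401.1, -255.7, 8.0]
tool_rot: [3.141, 0.001, 1.69]
force: [-0.5, 0.2, 5.1]
width: 37.1
gripper_force: 60.8
```

Converted, -40 mm is -0.8, -30 mm is -0.6, 0.1 rad / 4 = 0.025.

jog_arm(motion=[{"trans": [0,0,-0.2],"finger_gap": 20},{"trans": [0,0,-0.6],"finger_gap": 20},{"trans": [0,0,-0.8],"finger_gap": 20},{"trans": [0,0,-0.6],"finger_gap": 20},{"turn_vec": [0,0,0.025],"finger_gap": 20},{"turn_vec": [0,0,0.0238],"finger_gap": 20},{"finger_gap": 20}])

```text
clock: 10.25
eef_pos: [400.8, -255.5, 118.0]
tool_rot: [3.141, 0.001, 1.494]
force: [-0.1, 0.2, -0.9]
width: 37.1
gripper_force: 60.6
```

```bash
python3 -c "
from h import *
print(tool([502,-14,18]))"
```

```text
[248.63333754  82.27634106  99.84244161]
```

Converted, 38 mm is 0.76, 20 mm is 0.4.

jog_arm(motion=[{"trans": [0.4,0.13,0],"finger_gap": 20},{"trans": [0.76,0.25,0],"finger_gap": 20},{"trans": [0.76,0.25,0],"finger_gap": 20},{"trans": [0.76,0.25,0],"finger_gap": 20},{"trans": [0.76,0.25,0],"finger_gap": 20},{"trans": [0.76,0.25,0],"finger_gap": 20},{"trans": [0.76,0.25,0],"finger_gap": 20},{"finger_gap": 20},{"finger_gap": 20}])

```text
clock: 11.15
eef_pos: [500.8, -13.0, 116.9]
tool_rot: [-3.141, -0.0, 1.5]
force: [-0.6, -1.7, -1.4]
width: 37.0
gripper_force: 60.4
```

Run:
```python
from h import *
print(tool([502,-14,18]))
im=optics.get_image("side"); cv2.imwrite("pics/side4.png",im)
cv2.imwrite("pics/c4.png",cv2.resize(im[130:260,210:330],None,fx=4,fy=4))
```

```text
[-0.95508594  1.35399914 98.92922972]
```

View pics/c4.png

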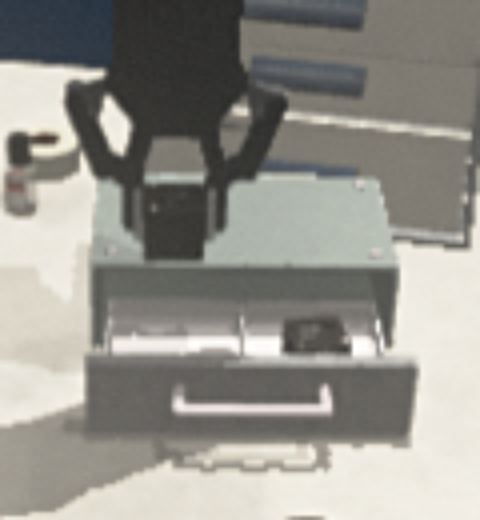

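The cube is held upright at about (175,215) in the crop, over the left compartment. I'll lower it.

Converted, 25 mm is 0.5, 20 mm is 0.4.

jog_arm(motion=[{"trans": [0,0.02,0.2],"finger_gap": 20},{"trans": [0,0,0.5],"finger_gap": 20},{"trans": [0,0,0.5],"finger_gap": 20},{"trans": [0,0,0.4],"finger_gap": 20},{"trans": [0,0,0.2],"finger_gap": 20},{"trans": [0,0,0.1],"finger_gap": 20},{"finger_gap": 20},{"finger_gap": 20}])

```text
clock: 12.0
eef_pos: [502.4, -14.4, 22.4]
tool_rot: [3.141, -0.0, 1.494]
force: [0.4, 0.8, -1.0]
width: 37.3
gripper_force: 60.4
```

Converted, 2 mm is 0.04, 1 mm is 0.02.

jog_arm(motion=[{"trans": [0,0,0.04],"finger_gap": 20},{"trans": [0,0,0.02],"finger_gap": 20},{"trans": [0,0,0.02],"finger_gap": 20},{"finger_gap": 20}])

```text
clock: 12.4
eef_pos: [502.2, -14.2, 18.0]
tool_rot: [3.141, -0.0, 1.495]
force: [0.1, -0.2, -0.1]
width: 36.8
gripper_force: 60.7
```

Converted, 0.5 mm is 0.01.

jog_arm(motion=[{"trans": [0,0,0.01],"finger_gap": 20},{"trans": [0,0,0.01],"finger_gap": 20},{"finger_gap": 20}])

```text
clock: 12.7
eef_pos: [502.2, -14.2, 17.9]
tool_rot: [3.141, 0.0, 1.495]
force: [-1.2, 0.2, 11.2]
width: 37.1
gripper_force: 62.1
```

Converted, -40 mm is -0.8, -30 mm is -0.6.

jog_arm(motion=[{"finger_gap": 40},{"finger_gap": 44},{"finger_gap": 50},{"finger_gap": 52},{"finger_gap": 52},{"trans": [0,0,-0.2],"finger_gap": 52},{"trans": [0,0,-0.6],"finger_gap": 52},{"trans": [0,0,-0.8],"finger_gap": 52},{"trans": [0,0,-0.6],"finger_gap": 52},{"finger_gap": 40}])

```text
clock: 13.7
eef_pos: [504.7, -14.1, 131.1]
tool_rot: [3.134, -0.001, 1.494]
force: [0.6, 0.3, 0.6]
width: 40.5
gripper_force: 0.0
```

Run:
```python
from h import *
im=optics.get_image("side"); cv2.imwrite("pics/side5.png",im)
cv2.imwrite("pics/c5.png",cv2.resize(im[130:310,200:330],None,fx=3,fy=3))
# in front of bar centre (542.9,-96): stand off 40 along box -x
print(tool([542.9-.074*40,-96-40,28]))
```

```text
[-118.52153539   45.16335155  101.42536637]
```

View pics/c5.png

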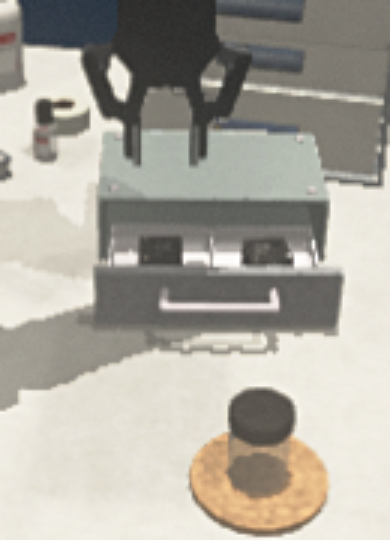

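Both cubes sit in their compartments, at about (160,250) and (265,250) in the crop, and the tin is upright on the mat. Next I'll shut the fingers and come down in front of the bar.

Converted, 40 mm is 0.8, -33 mm is -0.66.

jog_arm(motion=[{"trans": [-0.4,0.15,0],"finger_gap": 20},{"trans": [-0.66,0.25,0],"finger_gap": 0},{"trans": [-0.66,0.25,0],"finger_gap": 0},{"trans": [-0.66,0.25,0],"finger_gap": 0},{"trans": [0,0,0.4],"finger_gap": 0},{"trans": [0,0,0.8],"finger_gap": 0},{"trans": [0,0,0.6],"finger_gap": 0},{"trans": [0,0,0.24],"finger_gap": 0},{"finger_gap": 0}])

```text
clock: 14.65
eef_pos: [536.0, -135.8, 22.8]
tool_rot: [-3.137, -0.0, 1.495]
force: [-0.7, 0.2, -0.1]
width: -0.3
gripper_force: 0.0
```

Converted, 8 mm is 0.16, 6 mm is 0.12.

jog_arm(motion=[{"trans": [0.16,-0.04,0],"finger_gap": 0},{"trans": [0.12,-0.04,0],"finger_gap": 0},{"trans": [0.1,0,0],"finger_gap": 0},{"trans": [0.1,0,0],"finger_gap": 0},{"trans": [0.16,0,0],"finger_gap": 0},{"trans": [0.16,0,0],"finger_gap": 0},{"trans": [0.16,0,0],"finger_gap": 0},{"trans": [0.16,0,0],"finger_gap": 0},{"trans": [0.16,0,0],"finger_gap": 0},{"trans": [0.16,0,0],"finger_gap": 0}])

```text
clock: 15.65
eef_pos: [539.6, -63.5, 24.9]
tool_rot: [3.141, -0.0, 1.495]
force: [0.9, -4.2, 1.3]
width: 0.2
gripper_force: 1.7
```

Converted, 6 mm is 0.12, 5 mm is 0.1.

jog_arm(motion=[{"trans": [0.12,0,0],"finger_gap": 0},{"trans": [0.12,0,0],"finger_gap": 0},{"trans": [0.12,0,0],"finger_gap": 0},{"trans": [0.1,0,0],"finger_gap": 0},{"trans": [0.1,0,0],"finger_gap": 0},{"trans": [0.08,0,0],"finger_gap": 0},{"finger_gap": 0}])

```text
clock: 16.35
eef_pos: [541.6, -32.8, 24.7]
tool_rot: [-3.141, 0.001, 1.495]
force: [1.3, -5.2, 0.9]
width: 0.3
gripper_force: 1.8
```

Converted, 3 mm is 0.06.

jog_arm(motion=[{"trans": [0.06,0,0],"finger_gap": 0},{"trans": [0.06,0,0],"finger_gap": 0},{"trans": [0.06,0,0],"finger_gap": 0},{"finger_gap": 0}])

```text
clock: 16.75
eef_pos: [542.2, -25.6, 24.8]
tool_rot: [-3.141, 0.003, 1.493]
force: [1.7, -6.7, 0.3]
width: -0.1
gripper_force: 3.4
```

Converted, 2 mm is 0.04.

jog_arm(motion=[{"trans": [0.04,0,0],"finger_gap": 0},{"trans": [0.04,0,0],"finger_gap": 0},{"trans": [0.04,0,0],"finger_gap": 0},{"trans": [0.04,0,0],"finger_gap": 0},{"finger_gap": 0}])

```text
clock: 17.25
eef_pos: [542.8, -16.7, 24.8]
tool_rot: [-3.141, 0.002, 1.494]
force: [1.5, -6.3, 0.7]
width: -0.1
gripper_force: 3.0
```

Converted, 2 mm is 0.04.

jog_arm(motion=[{"trans": [0.04,0,0],"finger_gap": 0},{"trans": [0.04,0,0],"finger_gap": 0},{"trans": [0.04,0,0],"finger_gap": 0},{"finger_gap": 0}])

```text
clock: 17.65
eef_pos: [542.7, -16.5, 24.8]
tool_rot: [-3.14, 0.009, 1.49]
force: [1.9, -16.0, 1.5]
width: -0.1
gripper_force: 8.2
```

Converted, 2 mm is 0.04.

jog_arm(motion=[{"trans": [0.04,0,0],"finger_gap": 0},{"finger_gap": 0}])

```text
clock: 17.85
eef_pos: [542.7, -16.4, 24.8]
tool_rot: [-3.139, 0.011, 1.488]
force: [2.4, -19.7, 2.6]
width: -0.2
gripper_force: 9.9
```

jog_arm(motion=[{"trans": [-0.12,0,0],"finger_gap": 0},{"trans": [-0.2,0,0],"finger_gap": 0},{"trans": [-0.4,0,0],"finger_gap": 0},{"trans": [-0.6,0,0],"finger_gap": 0},{"trans": [-0.6,0,0],"finger_gap": 0},{"trans": [0,0,-0.6],"finger_gap": 0},{"trans": [0,0,-0.8],"finger_gap": 0},{"trans": [0,-0.8,-0.8],"finger_gap": 0},{"trans": [0,-0.8,0],"finger_gap": 0},{"trans": [0,-0.8,0],"finger_gap": 0},{"finger_gap": 0}])

```text
clock: 18.95
eef_pos: [413.2, -93.0, 129.9]
tool_rot: [-3.132, 0.0, 1.497]
force: [0.6, 0.0, -0.5]
width: -0.2
gripper_force: 0.0
```

Run:
```python
from h import *
np.set_printoptions(precision=1,suppress=True)
s=optics.get_image("side");t=optics.get_image("top"); cv2.imwrite("pics/s6.png",s)
a=cv2.resize(s[160:310,200:330],None,fx=3.6,fy=3.6); b=cv2.resize(t[130:250,205:300],None,fx=3.4,fy=4.5)
cv2.imwrite("pics/c6.png",np.hstack([a,b[:540]]))
```

```text
(no output)
```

View pics/c6.png

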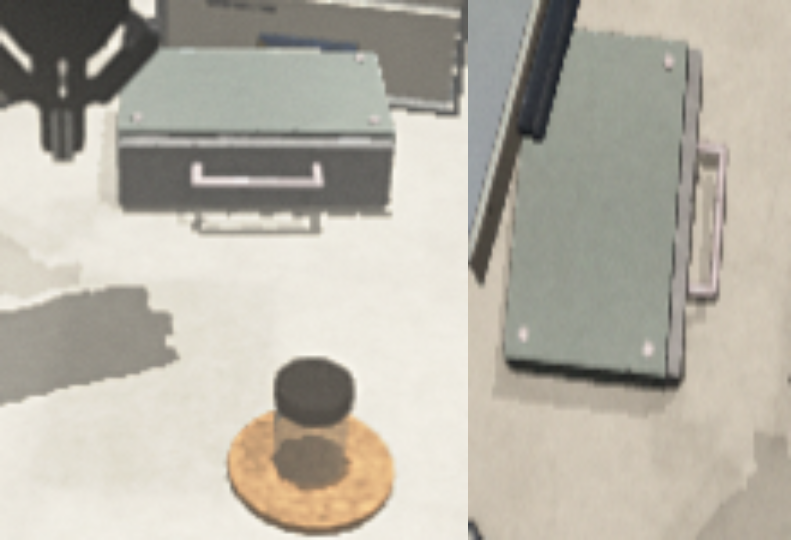

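The drawer's front sits flush against the box, with its top edge just below the roof edge. The tin is upright on the mat and the gripper is clear, so I'll hand in.

```bash
python3 -c "
from cell import ctrl, optics, order
print(order.finish_job())"
```

```text
the job is handed in; nothing more can be done
None
```

The job is handed in, though it returned no verdict: the tin stands on the cork mat, each cube was placed upright in its own compartment, and the drawer was pushed gently until it stopped hard at its catch.

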